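# Start a reading on the lab photometer

### The arm

A 6-joint arm with a two-finger parallel gripper is mounted at the origin on the work surface. World frame = base frame: x ahead of the robot, y to its left, z up, the work surface at z = 0. Lengths are in m, angles in rad, forces in N, time in s.
With the tool pointing down it reaches from about 0.375 to 0.75 m from the base axis. Payload 9 kg.
Tool frame: the origin (TCP) lies between the finger pads; the fingertips stand r.tip_reach ahead of it and the grasp point (between the pads) lies 8 mm behind it (r.tip_reach is the distance from the TCP to the fingertips, in m); z points along the fingers, y is the line along which they close (so a half turn about z gives the same grasp; the last joint's range is limited). The gripper opens to 85 mm and grips with 20 to 120 N. Pads are 22 mm wide; open, the fingers measure 114 mm over their backs; the gripper's body (76 mm by 85 mm) begins 54 mm behind the grasp point. The pads swing forward as they close: fully open they stand 13 mm farther back than shut.
Start: joints at [-1.479, 0.104, 0.097, 1.564, 0, 1.353], TCP at [0.183, -0.571, 0.242] pointing down, gripper open.
Joint ranges: [-2.99, 2.99], [-0.84, 1.86], [-1.1, 1.16], [-1.84, 2.11], [-1.51, 1.56], [-3.14, 3.14]. Speed limits (rad/s): [2.22, 2.22, 2.57, 3.14, 3.14, 3.14].

### API

Orientations are given as a rotation vector (axis times angle).
In Python, from workcell import r gives the robot as it stands. Calls block until the motion is done:
- r.movep(position, orientation): joint-space move of the TCP to a pose.
- r.servo_line(position, frame=None, vel=0.15, threshold=None): straight line of the TCP; frame=None keeps the orientation; vel is the mean speed in m/s. With threshold (N) it stops when the force on the tool has changed by that much, and returns True; else False.
- r.move_joints(angles): joint-space move.
- r.grip(opening, grip_force=None): finger opening in m; grip_force is the grip in N (None keeps the last); returns when the fingers have stopped.
- r.pause(seconds).
- r.ik(position, orientation): joint angles nearest the present ones, or None.
- r.get_state(): the state.
- r.camera(name): name is "scene" or "top" or "wrist"; returns a dict with "color" (400x640x3 uint8, blue, green, red), "fx", "fy", "cx", "cy" (pixels), "rvec" (rotation vector, rad) and "tvec" (3), from world to camera coordinates, as OpenCV has them. Camera axes: x right, y down, z forward; pixel columns grow to the right and rows downward; lengths in m; the calibration is good to about 2 mm. A picture is of the moment at which its call begins. There is no depth.
A pose or a line that the arm cannot do raises r.MotionError and nothing moves.
- r.finish_job(): hands the job in; it is judged then, once.
The state is a dict: "time_s": time; "joint_positions": joint angles; "dq": joint speeds; "effort": joint torques, N m; "position": TCP position; "orientation": TCP orientation; "force": force on the tool from outside, world axes, zero at the start; "ft_torque": the same for the moment, N m; "grip_width": finger opening in m; "finger_force": force on a finger pad.
Only numpy, scipy, OpenCV 4.12 (cv2) and the standard library are available. Lean on these libraries where they do the work, as an engineer would, in place of code of your own. Each camera call takes 0.05 s, during which the arm holds its last target. There are 200 camera calls.

### The job

Start a reading on the blue photometer: first push its open grey cuvette cover all the way shut, then press down the raised end (away from the robot) of the lamp rocker switch so that it tips fully over, then press the round key fully down and let it come back up. Do not press anything early or out of order, keep off the square key (it cancels), and leave the bottle, the yellow waste box and the tube rack standing where they are. Only push with the fingertips; finish with the hand clear.

Things in the scene. Friction and masses are not known exactly. Their poses are not given: they have to be found in the camera images.
- analyser: Blue photometer 260 (x) x 370 (y) x 85 mm high, fixed. Origin: centre of its underside, on the table; +x away from the robot, +y left, yaw within 0.3 rad. On its flat deck: the cover (left half); on the right a row along y, 65 mm apart, of the rocker, the round key and the square key, in any order, square to the analyser, all white on black bases.
- cover (a joint): Angle of the grey cuvette cover, rad: 0 shut and level (dead stop), grows as it opens; starts 0.45 to 0.85. Plate 90 mm from hinge to free edge, 105 mm wide, 9 mm thick; hinged on its edge nearest the robot, free edge up. Stiff hinge, stays where left; some 2 to 5 N straight down, 55 mm beyond the hinge, shuts it, the tip sliding on its top; black cuvette well beneath.
- cover_hinge (a point): Fixed point on the cover's hinge axis, mid-width, 96 mm above the table; axes as the analyser's. Shut, the cover reaches 90 mm from here along +x, its upper face 5 mm above this point. Two black hinge blocks 14 mm high stand on the deck just on the robot's side of the hinge.
- cover_face (a point): Point on the upper (outer) face of the cover, in the middle of its width, 55 mm from the hinge; moves with the cover. Its x runs from the hinge to the free edge, z out of the upper face.
- rocker (a joint): Angle of the lamp rocker switch in rad: 0 off, as at the start (far end raised, near half level); 0.28 fully tipped over (far half level, near end raised), a dead stop. It has no spring and stays where it is left; takes about 2 to 4 N straight down at 20 mm from the pivot.
- rocker_pivot (a point): Fixed point on top of the rocker at its pivot, 109 mm above the table; axes as the analyser's. White paddle 60 mm long (x), 28 mm wide (y), a shallow V, on a black base 82 x 44 x 10 mm on the deck. At the start the half away from the robot (+x) slopes up 0.28 rad, its end 8 mm above this point; tipped over, that half is level with this point.
- round_key (a joint): Travel of the round read key in m: 0 up, 0.006 fully down (dead stop). Spring return; needs 1.5 N to start and 5 N to be fully down.
- round_key_top (a point): Centre of the top of the round white key (32 mm diameter), 107 mm above the table when up, 10 mm proud of its round black base (48 mm diameter). Pressed straight down.
- square_key (a joint): Travel of the square cancel key in m: 0 up, 0.006 fully down. Same spring as the round key. Not to be pressed.
- square_key_top (a point): Centre of the top of the square white key (36 x 36 mm), 107 mm above the table when up, on a square black base 52 x 52 x 12 mm.
- reagent_bottle: Loose amber bottle with white cap, 28 mm diameter, 50 mm tall, standing on the analyser's deck near its far edge. Origin: centre of its underside.
- waste_box: Loose yellow box with a red round lid, 94 x 94 mm, 107 mm tall, on the table to the left of the analyser. Origin: centre of its underside.
- tube_rack: Loose black rack 70 (x) x 110 (y) x 30 mm with glass tubes up to 64 mm above the table, on the table to the right of the analyser. Origin: centre of its underside.

How it is judged:
By the outcome, as a careful person would: the job done as asked, in the order asked, and still so for the second after the job is handed in, with the robot touching nothing.
It also fails if it takes over 42 s, if anything falls off the work surface, if the arm or the gripper's body presses on something with over 40 N, if the wrist force passes 120 N, or if a joint passes its speed limit or range.

## Working session

There is one attempt and no reset: what is moved stays moved. The work goes in short steps, each a Python script; the robot and the scene stay as the last script left them, time stands still between calls to the robot, and variables do not carry over. Pictures are saved under pics/ and viewed, at most 10 in all, crops included, and the job is handed in when it is done.

```bash
mkdir -p pics; python3 - <<'E'
from workcell import r
import cv2
for n in("scene","top"):
    c=r.camera(n); cv2.imwrite(f"pics/{n}0.png",c["color"])
    R,_=cv2.Rodrigues(c["rvec"]); print(n,c["fx"],c["cx"],c["cy"],-R.T@c["tvec"])
s=r.get_state(); print(r.tip_reach,s["time_s"],s["orientation"],s["grip_width"],s["force"])
E
```

```text
scene 374.93784033721613 317.8748325992916 202.31252778789377 [ 1.22248506 -0.1578959   0.61508376]
top 395.9026437252853 317.65581001421054 200.81211049875483 [0.52324756 0.02722972 1.18873538]
0.011 0.1 [-3.10280644e+00 -4.84512521e-01 -1.14950373e-04] 0.08540204024993439 [0.15727639 0.31732667 0.09254627]
```

View pics/scene0.png

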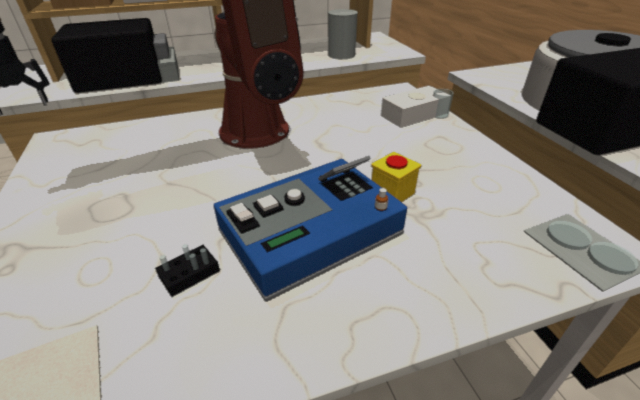

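View pics/top0.png

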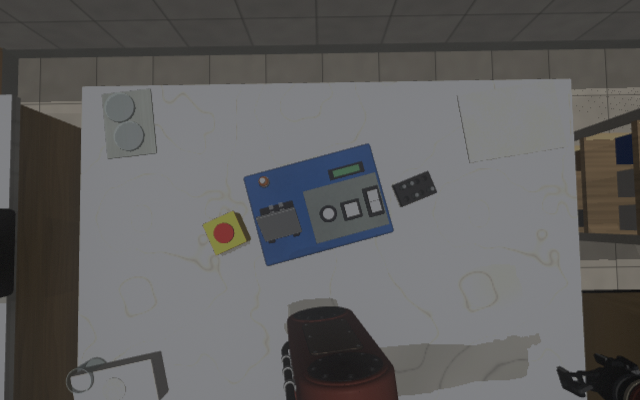

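The top view (+x up, +y left) shows the cover at about (278,222). The round key is at (329,213), the square key at (351,209) and the rocker at (374,201), with the bottle at (264,182), the box at (224,233) and the rack at (414,189). Next I'll measure these.

```bash
cat > h.py <<'E'
import cv2, numpy as np
def ray(c,uv):
    R,_=cv2.Rodrigues(np.array(c["rvec"])); K=np.array([[c["fx"],0,c["cx"]],[0,c["fy"],c["cy"]],[0,0,1]])
    d=R.T@np.linalg.solve(K,[uv[0],uv[1],1.]); return -R.T@np.array(c["tvec"]).ravel(),d
def plane(c,uv,z):
    o,d=ray(c,uv); return o+d*(z-o[2])/d[2]
def tri(c1,a,c2,b):
    o,d=ray(c1,a);p,e=ray(c2,b); s=np.linalg.lstsq(np.c_[d,-e],p-o,rcond=None)[0]
    P,Q=o+d*s[0],p+e*s[1]; return (P+Q)/2,np.linalg.norm(P-Q)
def proj(c,P): return cv2.projectPoints(np.array(P,float).reshape(-1,3),np.array(c["rvec"]),np.array(c["tvec"]),np.array([[c["fx"],0,c["cx"]],[0,c["fy"],c["cy"]],[0,0,1]]),None)[0][:,0]
def blobs(m,lo,hi):
    n,_,st,ce=cv2.connectedComponentsWithStats(m.astype(np.uint8)); return [(ce[i].round(2),st[i].tolist()) for i in range(1,n) if lo<st[i][4]<hi]
E
python3 - <<'E'
from workcell import r
from h import *
C={n:r.camera(n) for n in("top","scene")}
for n,(x0,y0,x1,y1) in dict(top=(240,140,400,270),scene=(210,150,420,300)).items():
    c=C[n];im=c["color"]; hsv=cv2.cvtColor(im,cv2.COLOR_BGR2HSV)
    roi=np.zeros(im.shape[:2],bool); roi[y0:y1,x0:x1]=1
    blue=roi&(hsv[...,0]>100)&(hsv[...,0]<125)&(hsv[...,1]>130)&(hsv[...,2]>50)
    if n=="top":
        k=max(cv2.findContours(blue.astype(np.uint8),0,1)[0],key=cv2.contourArea)
        rect=cv2.minAreaRect(k); print("rect",rect)
        b=cv2.boxPoints(rect); print([plane(c,p,.085)[:2].round(4) for p in b])
    px0={'top':(305,180,385,240),'scene':(222,180,320,228)}[n]
    w=np.zeros_like(roi); w[px0[1]:px0[3],px0[0]:px0[2]]=1
    w&=im.min(2)>(150)
    for ce,st in blobs(w,15,2000): print(n,ce,st,plane(c,ce,.107).round(4))
    cr=im[y0:y1,x0:x1]; f=min(780/cr.shape[1],590/cr.shape[0]);cv2.imwrite(f"pics/{n}1.png",cv2.resize(cr,None,fx=f,fy=f,interpolation=cv2.INTER_CUBIC)); print(f)
E
```

```text
rect ((317.884521484375, 204.01507568359375), (89.83991241455078, 129.05899047851562), 74.79759216308594)
[array([0.6484, 0.2363]), array([ 0.7383, -0.1146]), array([ 0.4942, -0.1746]), array([0.4061, 0.1725])]
4.538461538461538
scene [240.64 186.25] [222, 180, 56, 20, 581] [ 0.4809 -0.109   0.107 ]
scene [293.68 192.64] [288, 189, 12, 8, 76] [0.5463 0.0021 0.107 ]
scene [267.02 200.88] [258, 195, 19, 13, 143] [ 0.5567 -0.0623  0.107 ]
scene [240.49 210.26] [231, 203, 20, 15, 171] [ 0.5706 -0.1237  0.107 ]
3.7142857142857144
```

View pics/top1.png

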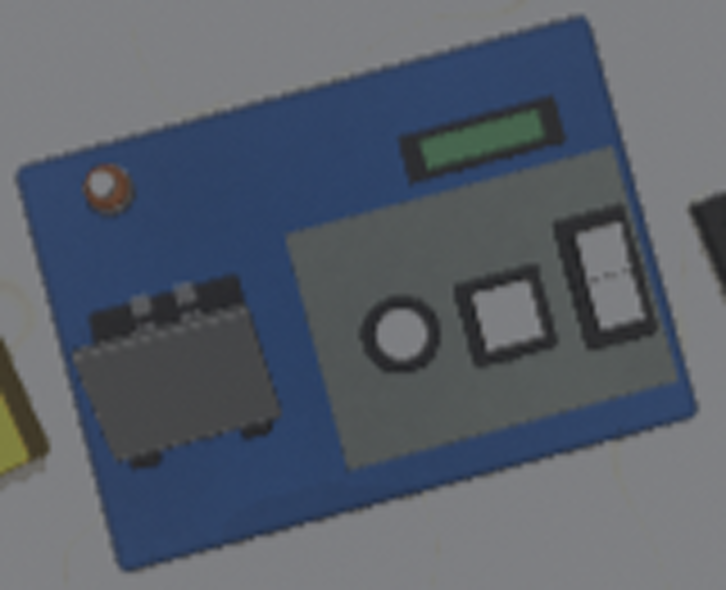

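View pics/scene1.png

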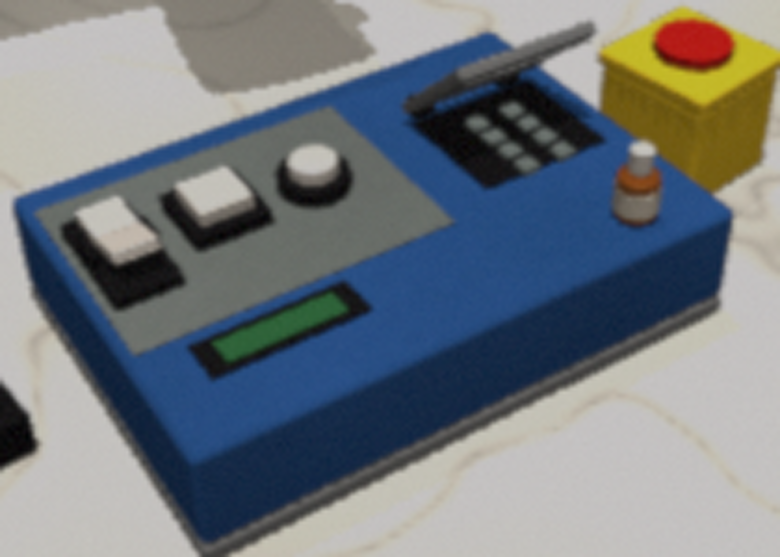

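The top crop shows a sharp deck outline, the cover's free edge at about (75,352) to (245,306), and the hinge edge at the bottom. The scene crop shows the rocker's far end raised, and the free edge's upper corners at about (460,70) and (590,25). Next I'll compute positions with cross-checks.

```bash
python3 - <<'E'
from workcell import r
from h import *
from scipy.spatial.transform import Rotation as Ro
t=r.camera("top");s=r.camera("scene");im=t["color"]
w=np.zeros(im.shape[:2],bool); w[185:235,315:386]=1
g=im.min(2); print("lvl",g[213,329],g[225,329])
w&=g>115
yaw=.2497; O=np.array([.5717,.0299]); A=np.array([[np.cos(yaw),np.sin(yaw)],[-np.sin(yaw),np.cos(yaw)]])
for ce,st in blobs(w,15,2000):
    P=plane(t,ce,.108); print(ce,st,P.round(4),"local",(A@(P[:2]-O)).round(4), "scene px",proj(s,P).round(1))
T=lambda x,y:(x/4.538+239.6,y/4.538+139.6); S=lambda x,y:(x/3.714+209.6,y/3.714+149.6)
for n,a,b in(("freeR",T(245,306),S(460,70)),("freeL",T(75,354),S(590,25))):
    P,e=tri(t,a,s,b); print(n,P.round(4),e.round(4),"local",(A@(P[:2]-O)).round(4))
for n,a,z in(("hingeL",T(120,462),.1),("hingeR",T(278,416),.1),("bottle",T(108,188),.135),("panelNR",T(674,380),.085),("wellL",T(92,318),.087),("wellR",T(238,275),.087),("blkL",T(145,460),.095),("blkR",T(257,428),.095)):
    P=plane(t,a,z); print(n,P.round(4),"local",(A@(P[:2]-O)).round(4))
for p in([.49,.11,.26],[.57,-.11,.11]):
    for q in(yaw,yaw+np.pi): print(r.ik(p,(Ro.from_euler('z',q)*Ro.from_euler('x',np.pi)).as_rotvec()))
E
```

```text
lvl 124 82
[383.97 189.81] [382, 185, 4, 14, 36] [ 0.606  -0.1514  0.108 ] local [-0.0116 -0.1842] scene px [[229.7 222.8]]
[373.94 200.54] [368, 190, 14, 22, 183] [ 0.5771 -0.1233  0.108 ] local [-0.0327 -0.1498] scene px [[241.1 211.6]]
[351.38 209.15] [345, 203, 14, 14, 143] [ 0.5545 -0.0613  0.108 ] local [-0.0392 -0.0841] scene px [[267.2 199.9]]
[328.   213.39] [323, 209, 11, 10, 80] [0.5439 0.0027 0.108 ] local [-0.0336 -0.0195] scene px [[293.6 191.7]]
freeR [0.5608 0.0929 0.1622] 0.0001 local [0.005  0.0638]
freeL [0.5348 0.1905 0.1596] 0.0008 local [0.0039 0.1647]
hingeL [0.47   0.1736 0.1   ] local [-0.063   0.1644]
hingeR [0.4962 0.0778 0.1   ] local [-0.0613  0.0651]
bottle [0.6326 0.1745 0.135 ] local [0.0948 0.1251]
panelNR [ 0.5141 -0.1645  0.085 ] local [-0.1039 -0.1741]
wellL [0.5577 0.1918 0.087 ] local [0.0264 0.1603]
wellR [0.5827 0.1018 0.087 ] local [0.0284 0.067 ]
blkL [0.4707 0.1591 0.095 ] local [-0.0659  0.1502]
blkR [0.489  0.0909 0.095 ] local [-0.065   0.0795]
[-0.04019212 -0.18955809 -0.15655848  1.60379594  0.          2.85170054]
[-0.04019212 -0.18955809 -0.15655848  1.60379594  0.         -0.28989212]
[-0.41578551  0.06288341 -0.18643076  1.32148216  0.          2.47610714]
[-0.41578551  0.06288341 -0.18643076  1.32148216  0.         -0.66548551]
```

All three checks agree: the keys are 65 mm apart, the cover is open about 0.75 rad, and its free edge measures 101 mm against 105 mm. Now I'll shut the cover.

```bash
cat >> h.py <<'E'
from scipy.spatial.transform import Rotation as Ro
yaw=.2497; O=np.array([.5717,.0299]); A=np.array([[np.cos(yaw),np.sin(yaw)],[-np.sin(yaw),np.cos(yaw)]])
W=lambda x,y,z:np.r_[O+A.T@[x,y],z]
ori=(Ro.from_euler('z',yaw+np.pi)*Ro.from_euler('x',np.pi)).as_rotvec()
E
python3 - <<'E'
from workcell import r
from h import *
r.grip(0.0); tr=r.tip_reach; print("tip",tr,r.get_state()["grip_width"])
x,y=-.058+.048,.1145
p=r.get_state()["position"]
r.servo_line([p[0],p[1],.29],vel=.2)
r.movep(W(x,y,.29),ori); print(r.get_state()["position"],W(x,y,.29),r.get_state()["time_s"])
r.servo_line(W(x,y,.175+tr),vel=.15)
hit=r.servo_line(W(x,y,.094+tr),vel=.035,threshold=15)
s=r.get_state(); print(hit,s["position"][2]-tr,s["force"],s["time_s"])
c=r.camera("scene"); cv2.imwrite("pics/s2.png",cv2.resize(c["color"][110:310,200:460],None,fx=3,fy=3))
E
```

```text
tip 0.011 3.583983202850522e-05
[0.53392057 0.13772354 0.28992498] [0.53371566 0.13837783 0.29      ] 4.25
True 0.10099926908772654 [-2.44866654 -0.53959098  7.53629974] 6.9833
```

View pics/s2.png

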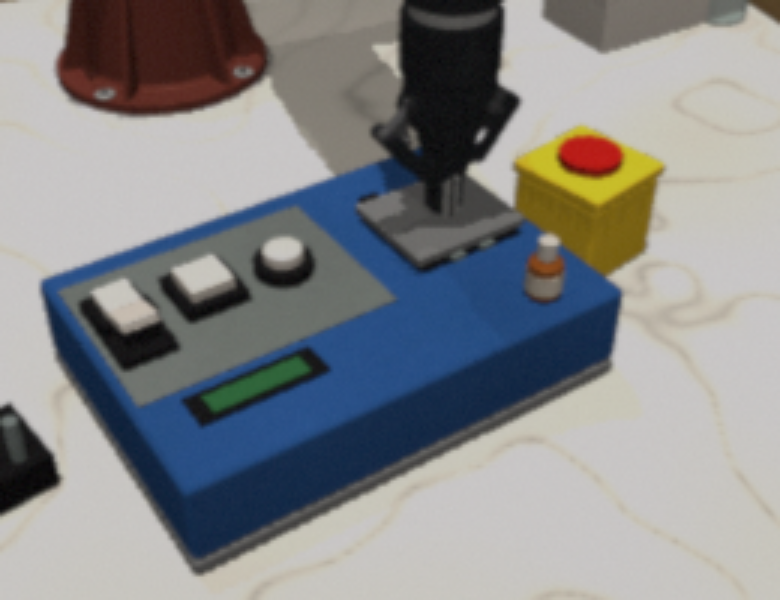

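The scene view shows the cover lying flat, and the tip is at z = 0.1010 as expected for shut. I'll give it one firmer press, then do the rocker.

```bash
python3 - <<'E'
from workcell import r
from h import *
tr=r.tip_reach
def st(n,hit=None): s=r.get_state(); print(n,hit,(s["position"][2]-tr).round(4),s["force"].round(2) if hasattr(s["force"],"round") else s["force"],round(s["time_s"],2))
p=r.get_state()["position"]
h=r.servo_line([p[0],p[1],.095+tr],vel=.02,threshold=10); st("cover",h)
x,y=-.058+.048,.1145
r.servo_line(W(x,y,.15+tr),vel=.12)
x,y=-.0335+.020,-.1498
r.servo_line(W(x,y,.15+tr),vel=.2)
r.servo_line(W(x,y,.123+tr),vel=.1); st("above")
h=r.servo_line(W(x,y,.103+tr),vel=.02,threshold=15); st("rocker",h)
p=r.get_state()["position"]
h=r.servo_line([p[0],p[1],.102+tr],vel=.02,threshold=8); st("rocker",h)
r.servo_line(W(x,y,.15+tr),vel=.12)
r.servo_line(W(-.0336,-.0195,.17+tr),vel=.2); st("over key")
r.servo_line(W(-.0336,.10,.2+tr),vel=.2)
c=r.camera("scene"); cv2.imwrite("pics/s3.png",cv2.resize(c["color"][110:310,200:460],None,fx=3,fy=3))
E
```

```text
cover True 0.101 [-2.65 -0.21  8.68] 7.24
above None 0.1225 [-0.21 -0.16  0.9 ] 9.7
rocker True 0.109 [-0.98 -0.08  7.44] 10.43
rocker True 0.1091 [-2.52  0.64  6.47] 10.64
over key None 0.1696 [-1.19 -0.64 -0.42] 11.95
```

View pics/s3.png

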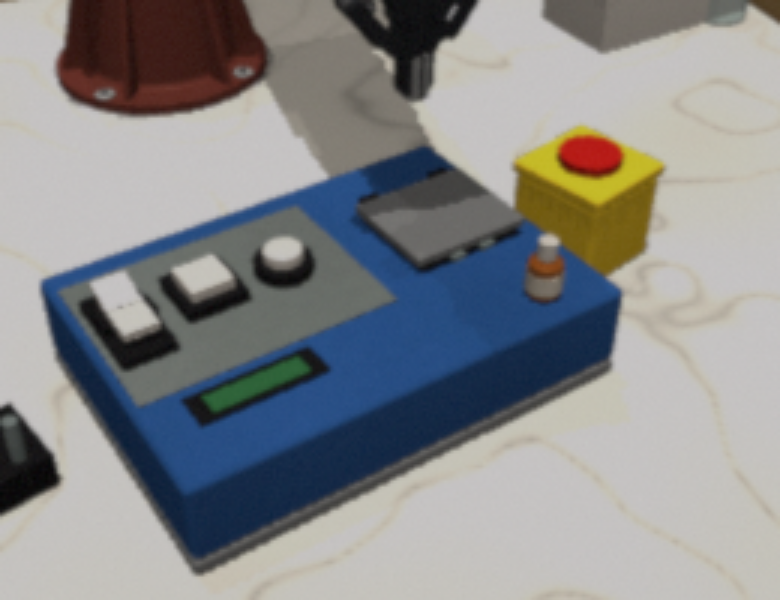

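The rocker is tipped over, with its near end raised and the tip stopping at 0.109, and the cover is still flat. Next is the round key, which should bottom out at a tip height of 0.101.

```bash
python3 - <<'E'
from workcell import r
from h import *
tr=r.tip_reach
def st(n,hit=None): s=r.get_state(); print(n,hit,round(s["position"][2]-tr,4),np.round(s["force"],2),round(s["time_s"],2))
x,y=-.0336,-.0195
r.servo_line(W(x,y,.15+tr),vel=.15)
r.servo_line(W(x,y,.113+tr),vel=.1); st("above")
h=r.servo_line(W(x,y,.095+tr),vel=.02,threshold=15); st("key",h)
r.pause(.2); st("hold")
r.servo_line(W(x,y,.16+tr),vel=.1)
r.servo_line(W(x,.05,.23+tr),vel=.2); r.pause(.3); st("clear")
c=r.camera("scene"); cv2.imwrite("pics/s4.png",cv2.resize(c["color"][110:310,200:460],None,fx=3,fy=3))
E
```

```text
above None 0.113 [0.19 0.67 0.58] 14.3
key True 0.101 [-2.36 -1.09  8.1 ] 14.96
hold None 0.101 [-2.17  0.    8.22] 15.16
clear None 0.2292 [-0.36 -0.46  0.05] 16.85
```

View pics/s4.png

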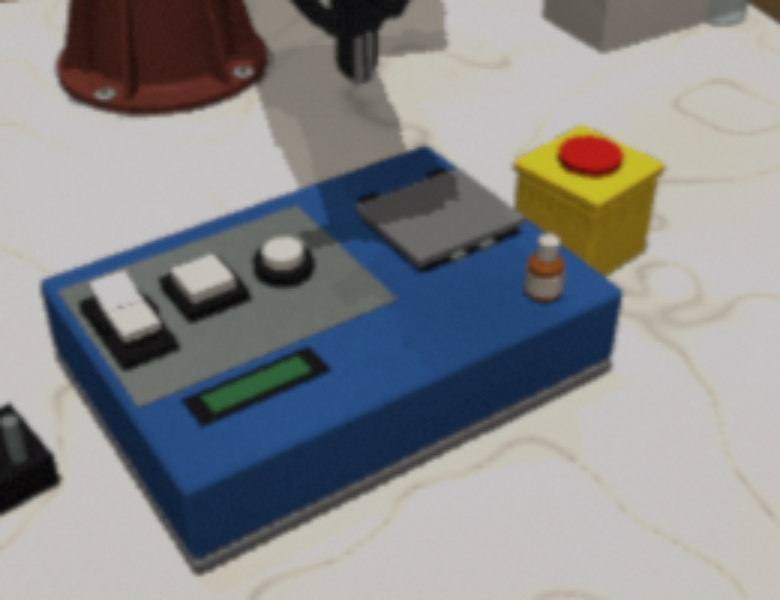

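The key bottomed at 0.101 and is back up. The cover is shut, the rocker is tipped, everything else is undisturbed, and the hand is clear.

```bash
python3 -c "
from workcell import r
print(r.finish_job())"
```

```text
the job is handed in; nothing more can be done
None
```

The job is handed in at about 17 s: I shut the cover, tipped the rocker fully over, then pressed the round key to its stop and let it come back up, with the square key untouched, nothing else visibly moved and the hand clear.

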